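# Spin the decorating turntable and brake it on its mark

## Task

The mould on the decorating turntable has just been filled: to level the filling, flick the turntable by its small upright post so that it spins freely anticlockwise (seen from above) through at least one whole turn; then, while it is still turning, brake it by putting a fingertip down on its flat plate so that it stops with the tongue on its rim facing the fixed pointer, and take the hand away. Once the whole turn is made, leave the post alone and let the plate come to rest nowhere but there, the tip of the pointer opposite some part of the tongue's width. Only touch, do not grip: never take the post between the fingers, keep off the mould and leave everything around as it stands.

Things in the scene. Friction and masses are not known exactly. Their poses are not given: they have to be found in the camera images.
- spindle (a joint): Plate angle on its foot, rad, growing anticlockwise from above, not wrapped, no stops. At every multiple of 2*pi the tongue faces the pointer. Starts at rest between 0.8 and 5.4, so the first stop after one whole turn is 12.57 (then 18.85, 25.13...). Spinning free, it loses each second about 11 % of its speed plus 0.11 rad/s (0.09 to 0.13 both, more for a lighter plate).
- plate: The turntable's round plate, aluminium with a flat grey non-slip top, 300 mm diameter, 12 mm thick, top face 85 mm above the table; about 0.9 kg, inertia with all it carries about 0.011 kg m2. Origin at the centre of its underside, on the turning axis; z up; x points out to the middle of the tongue. Between the mould and the rim the top is bare but for the post.
- plate_top (a point): Point on the turning axis at the height of the plate's top face (inside the mould's underside).
- tongue_end (a point): Middle of the outer end of the tongue, on its top edge, 165 mm from the axis. The tongue is a flat tab 50 mm wide, 10 mm thick, sticking 15 mm out of the plate's rim.
- pointer_tip (a point): Tip of the fixed pointer: a plain steel bracket beside the plate, joined to the foot, 100 mm high, whose point faces the axis. The tip lies 173 mm from the axis, 90 mm above the table.
- post: Upright dark steel post, 14 mm diameter, 40 mm tall, fixed on the plate 95 mm from the axis, on the side opposite to the tongue. Origin at the centre of its foot on the plate's top, z up along it. It travels round with the plate.
- mould: Square clear mould, 75 by 75 mm, 16 mm high, clipped to the middle of the plate and turning with it; nine small round filled pockets. Origin at the centre of its underside, on the axis. Not to be touched.
- bowl: Bystander: steel bowl, 120 mm diameter, 55 mm high, origin at the centre of its underside.
- jar: Bystander: amber glass jar, 64 mm diameter, 110 mm high, origin at the centre of its underside.
- spatula: Bystander: spatula lying flat on the table along its own x, origin under it.
- bar: Bystander: flat chocolate bar with a flower print, 110 by 70 by 12 mm, origin at the centre of its underside.
- bonbon: Bystander: chocolate block 50 by 32 by 20 mm, standing near the turntable's foot, origin at the centre of its underside.
- gift_box: Bystander: cardboard box 90 by 90 by 45 mm, origin at the centre of its underside.
- cup: Bystander: white ceramic cup, 72 mm diameter, 80 mm high, origin at the centre of its underside.

How it is judged:
By the outcome, as a careful person would: the job done as asked, in the order asked, and still so for the second after the job is handed in, with the robot touching nothing.
It also fails if it takes over 48 s, if anything falls off the work surface, if the arm or the gripper's body presses on something with over 40 N, if the wrist force passes 120 N, or if a joint passes its speed limit or range.

## Robot

A 6-joint arm with a two-finger parallel gripper is mounted at the origin on the work surface. World frame = base frame: x ahead of the robot, y to its left, z up, the work surface at z = 0. Lengths are in m, angles in degrees, forces in N, time in s.
With the tool pointing down it reaches from about 0.275 to 0.825 m from the base axis. Payload 4.9 kg.
Tool frame: the origin (TCP) lies on the centre line of the jaws, within the pads' length; the fingertips stand 19 mm ahead of it and the grasp point (between the pads) is the TCP (ctrl.nose_length is the distance from the TCP to the fingertips, in m); z points along the fingers, y is the line along which they close (so a half turn about z gives the same grasp; the last joint's range is limited). The gripper opens to 85 mm and grips with 20 to 120 N. Pads are 22 mm wide; open, the fingers measure 114 mm over their backs; the gripper's body (76 mm by 85 mm) begins 54 mm behind the grasp point. The pads swing forward as they close: fully open they stand 13 mm farther back than shut.
Start: joints at [61.639, 18.69, -11.035, 60.275, 0, 82.311], TCP at [0.194, 0.515, 0.25] pointing down, gripper open.
Joint ranges: [-152.03, 152.03], [-55.5, 102.48], [-74.3, 77.21], [-110.64, 120.58], [-84.22, 78.4], [-180, 180]. Speed limits (degrees/s): [147.25, 147.25, 180, 180, 180, 180].

## Interface

Orientations are given as [roll, pitch, yaw] about the fixed x, y, z axes, in that order (R = Rz(yaw) Ry(pitch) Rx(roll)).
In Python, from plant import ctrl, hand, state, optics gives the robot as it stands. Calls block until the motion is done:
- ctrl.move_to(position, orientation): joint-space move of the TCP to a pose.
- ctrl.servo_line(position, v=0.15, rotation=None): straight line of the TCP; rotation=None keeps the orientation; v is the mean speed in m/s.
- ctrl.move_joints(angles): joint-space move.
- hand.grip(opening): finger opening in m; the grip force is fixed at half the most; returns when the fingers have stopped.
- ctrl.sleep(seconds).
- ctrl.solve_ik(position, orientation): joint angles nearest the present ones, or None.
- state(): the state.
- optics.snapshot(name): name is "scene" or "top" or "wrist"; returns a dict with "color" (384x512x3 uint8, red, green, blue), "z_map" (384x512 float32, m along the optical axis (not along the pixel's ray), 0 where there is no reading), "mtx" (3x3 intrinsics, pixels), "R" (3x3) and "t" (3): a world point X has camera coordinates R X + t; the wrist camera has in their place "tool_from_camera" (4x4, takes a point from camera to tool coordinates, whose origin is the TCP and whose axes are the flange's). Camera axes: x right, y down, z forward; pixel columns grow to the right and rows downward; lengths in m; the calibration is good to about 2 mm. A picture is of the moment at which its call begins: read the wrist's pose just before it.
A pose or a line that the arm cannot do raises ctrl.PlanningError and nothing moves.
- ctrl.finish_job(): hands the job in; it is judged then, once.
The state is a dict: "clock": time; "joint_pos": joint angles; "qvel": joint speeds; "tau": joint torques, N m; "eef_pos": TCP position; "tcp_rot": TCP orientation; "force": force on the tool from outside, world axes, zero at the start; "torque": the same for the moment, N m; "finger_gap": finger opening in m; "finger_force": force on a finger pad.
Only numpy, scipy, OpenCV 4.12 (cv2) and the standard library are available. Lean on these libraries where they do the work, as an engineer would, in place of code of your own. Each camera call takes 0.05 s, during which the arm holds its last target. There are 200 camera calls.

## Working session

There is one attempt and no reset: what is moved stays moved. The work goes in short steps, each a Python script; the robot and the scene stay as the last script left them, time stands still between calls to the robot, and variables do not carry over. Pictures are saved under pics/ and viewed, at most 10 in all, crops included, and the job is handed in when it is done.

```bash
ls; mkdir -p pics
python3 - <<'E'
from plant import ctrl,hand,state,optics
import cv2,numpy as np,pickle
print(state(), ctrl.nose_length)
D={}
for n in("scene","top"):
    s=optics.snapshot(n);D[n]=s
    cv2.imwrite(f"pics/{n}.png",cv2.resize(s["color"][...,::-1],None,fx=1.5,fy=1.5))
    print(n,s["mtx"],s["R"],s["t"])
pickle.dump(D,open("d.pkl","wb"))
E
```

```text
pics
{'clock': 0.0, 'joint_pos': array([ 6.16380777e+01,  1.87337682e+01, -1.10919215e+01,  6.02737587e+01,
       -7.57484827e-04,  8.23120686e+01]), 'qvel': array([ 0.05199569, -0.07742698,  0.03640102, -0.01491998,  0.03192134,
       -0.04278598]), 'tau': array([-1.80957104e-03, -4.43399405e+01,  2.62441814e+01,  1.52665522e-02,
       -1.94459362e-04, -1.77053572e-08]), 'eef_pos': array([0.19389899, 0.51410557, 0.24948725]), 'tcp_rot': array([-1.79901344e+02, -1.25532737e-02,  1.59325999e+02]), 'force': array([-0.04659276, -0.71017343,  0.06686498]), 'torque': array([ 0.05021341,  0.03323633, -0.01910545]), 'finger_force': 0.0, 'finger_gap': 0.0850325450081032} 0.019
scene [[381.12616643   0.         253.43450475]
 [  0.         381.12616643 192.78225189]
 [  0.           0.           1.        ]] [[ 0.71197283  0.70209334 -0.01263442]
 [ 0.46042401 -0.48033667 -0.74651619]
 [-0.53019282  0.52568205 -0.66524729]] [-0.38032189 -0.16650619  1.60863861]
top [[463.3230931    0.         255.47862895]
 [  0.         463.3230931  189.73484175]
 [  0.           0.           1.        ]] [[ 0.02408751 -0.99969105 -0.00613216]
 [-0.99889076 -0.02381907 -0.04061895]
 [ 0.04046034  0.00710377 -0.99915589]] [0.00932562 0.50002289 1.53613385]
```

View pics/scene.png

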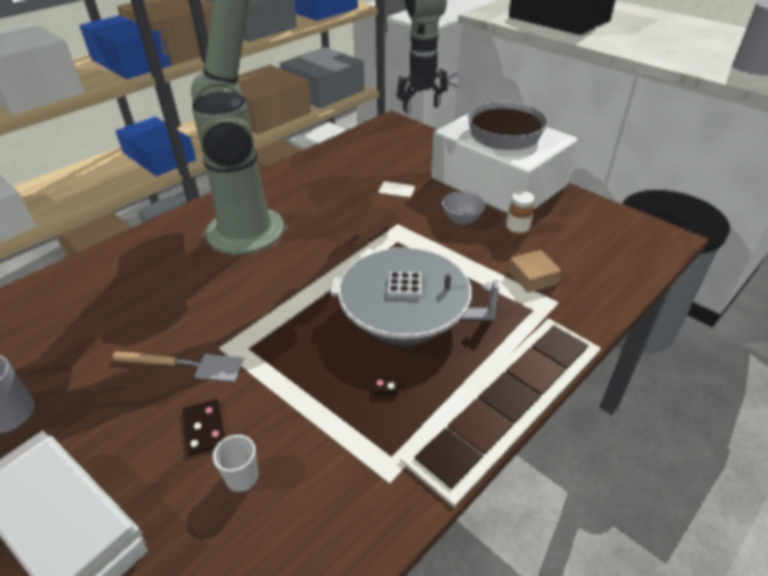

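View pics/top.png

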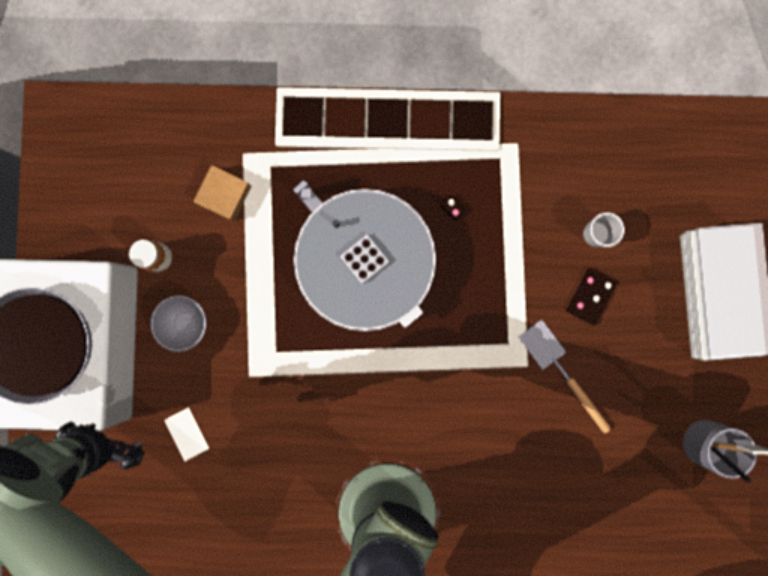

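The scene view shows the turntable with mould, post and pointer. In the top view the plate centre is near (365,259), the white tongue near (411,315), the post foot near (340,225) and the pointer near (305,190). The plate angle is therefore about 180°.

```bash
cat > h.py <<'E'
import numpy as np,cv2
def px2pl(s,uv,z):
    "pixels -> world points on plane z"
    uv=np.atleast_2d(uv).astype(float)
    d=np.c_[uv,np.ones(len(uv))]@np.linalg.inv(s["mtx"]).T@s["R"]
    c=-s["R"].T@s["t"]
    return c+d*((z-c[2])/d[:,2])[:,None]
def pl2px(s,X):
    p=(np.atleast_2d(X)@s["R"].T+s["t"])@s["mtx"].T
    return p[:,:2]/p[:,2:]
A=np.radians(np.arange(0,360,0.5))
def tongue(s,C,rs=(0.155,0.158,0.161)):
    "world angle of the white tongue (rad) and its white width (deg)"
    w=np.zeros(len(A))
    for r in rs:
        m=pl2px(s,np.c_[C[0]+r*np.cos(A),C[1]+r*np.sin(A),np.full(len(A),.085)]).astype(np.float32)
        w+=cv2.remap(s["color"].min(2),m[:,0],m[:,1],cv2.INTER_LINEAR).ravel()/len(rs)
    b=np.clip(w-130,0,None)
    # strongest 18-deg window
    k=np.convolve(np.r_[b[-18:],b,b[:18]],np.ones(37),'valid');i=k.argmax()
    j=np.arange(i-25,i+26)%len(A)
    return np.angle((b[j]*np.exp(1j*A[j])).sum()),(b>0).sum()/2,w
E
python3 - <<'E'
import pickle,numpy as np,cv2
from h import *
D=pickle.load(open("d.pkl","rb"));s=D["top"];c=s["color"].astype(int)
m=((c.max(2)-c.min(2)<40)&(c.max(2)>90)&(c.max(2)<190)).astype(np.uint8)
R=np.zeros_like(m);R[115:232,190:300]=1;m*=R
m=cv2.morphologyEx(m,cv2.MORPH_OPEN,np.ones((7,7),np.uint8))
k=max(cv2.findContours(m,0,2)[0],key=cv2.contourArea)
hull=cv2.convexHull(k)
W=px2pl(s,k[:,0],.085)[:,:2].astype(np.float32)*1000
print("ell mm",cv2.fitEllipse(W), cv2.minEnclosingCircle(W))
C=np.array(cv2.fitEllipse(W)[0])/1000
a,wd,w=tongue(s,C);print("tongue",np.degrees(a),wd,w.min(),w.max(),np.round(w[::20]))
print("pointer",[(np.degrees(np.arctan2(*(p-C)[::-1])),np.hypot(*(p-C))) for p in px2pl(s,[(203,125),(213,138)],.09)[:,:2]])
print("post top guess",[(np.degrees(np.arctan2(*(p-C)[::-1])),np.hypot(*(p-C))) for p in px2pl(s,[(225,149),(227,151)],.105)[:,:2]])
ov=s["color"][...,::-1].copy()
for r,z in((.15,.085),(.158,.085),(.095,.085)):
    p=pl2px(s,np.c_[C[0]+r*np.cos(A),C[1]+r*np.sin(A),np.full(len(A),z)]);
    for q in p[::8]: ov[int(q[1]+.5),int(q[0]+.5)]=(0,255,0)
cv2.imwrite("pics/ov.png",cv2.resize(ov[100:250,170:320],None,fx=4,fy=4,interpolation=cv2.INTER_NEAREST))
E
```

```text
ell mm ((550.567626953125, 62.54240417480469), (285.3666076660156, 285.9008483886719), 27.373369216918945) ((550.9185791015625, 61.83353805541992), 145.72154235839844)
tongue -139.8096841039967 29.0 7.0 246.66666666666669 [ 14.  11.   9.  12. 164.  56.  17.  13.  23.  19.  18.  19.  22.  24.
  22.  19.  21.  26.  24.  23.  19.  64. 241. 105.  19.  12.  14.  16.
  13.  18.  17.  16.  14.  17.  10.  19.]
pointer [(np.float64(41.322110346854586), np.float64(0.19731513087958233)), (np.float64(42.18962457732393), np.float64(0.14482702409996864))]
post top guess [(np.float64(38.70505458343599), np.float64(0.09117401791450308)), (np.float64(37.881360997594705), np.float64(0.08233023560112597))]
```

View pics/ov.png

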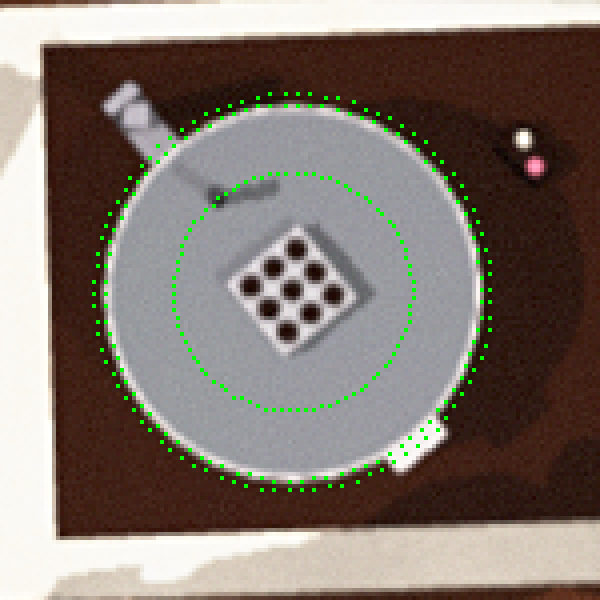

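The fitted circle matches the rim, giving a plate centre of (0.5507, 0.0625). The post is at about 40° and the pointer at about 41°. Next I'll go to the push start and time short lines in the air.

```bash
sed -i 's/w-130/w-185/' h.py
cat >> h.py <<'E'
C=np.array([.5507,.0625]); PH=np.radians(65); u=np.array([np.cos(PH),np.sin(PH)]); t=np.array([-u[1],u[0]])
YP=[180,0,-115]; PS=C+.092*u-.085*t; PE=C+.092*u+.078*t; ZP=.085+.010+.019
BA=np.radians(-173.5); B=C+.131*np.array([np.cos(BA),np.sin(BA)]); YB=[180,0,-173.5]
E
python3 - <<'E'
from h import *
from plant import ctrl,hand,state,optics
import pickle
s=pickle.load(open("d.pkl","rb"))["top"]
c=s["color"].astype(int);m=((c.min(2)>120)).astype(np.uint8);R=np.zeros_like(m);R[118:130,193:208]=1
v,x=np.nonzero(m*R);p=px2pl(s,[(x.mean(),v.mean())],.1)[0,:2]-C;print("pointer cap",np.degrees(np.arctan2(p[1],p[0])),np.hypot(*p))
print("tongue",np.degrees(tongue(s,C)[0]))
hand.grip(0)
ctrl.move_to([*PS,.25],YP);print(state()["clock"],state()["joint_pos"])
for d,vv in((-.006,.06),(.006,.1)):
    a=state();ctrl.servo_line([*PS,a["eef_pos"][2]+d],v=vv);b=state();print(b["clock"]-a["clock"],b["eef_pos"]-a["eef_pos"])
ctrl.servo_line([*PS,ZP],v=.15)
a=state();print(a["clock"],a["eef_pos"],[*PS,ZP],a["tcp_rot"],a["finger_gap"],a["force"])
s=optics.snapshot("scene");cv2.imwrite("pics/p1.png",cv2.resize(s["color"][130:250,190:350,::-1],None,fx=5,fy=5,interpolation=cv2.INTER_CUBIC)[:600,:800])
print([ctrl.solve_ik([*B,z],YB) for z in (.108,.2)])
E
```

```text
pointer cap 42.843718085203335 0.19638395322588162
tongue -139.89287767293771
3.0917 [ 3.17346078e+00  3.24828664e+01  1.05851276e+01  6.81093548e+01
  1.43786430e-02 -6.18724761e+01]
0.25 [-0.00031424 -0.00018516 -0.00668451]
0.25 [ 0.0009717  -0.00046688  0.00680548]
4.6417 [0.66739289 0.10997673 0.11507109] [np.float64(0.6666170419782596), np.float64(0.10995776415941236), 0.114] [-1.79910039e+02  4.62924009e-02 -1.15000262e+02] 0.00020926010544064137 [-1.05138389  0.13205942  0.73783471]
[array([ -3.54743143,  15.07867771, -40.40395189,  34.51737039,
         0.        , -10.04743143]), array([ -3.54743143,   7.93738843, -33.18451295,  48.87809862,
         0.        , -10.04743143])]
```

View pics/p1.png

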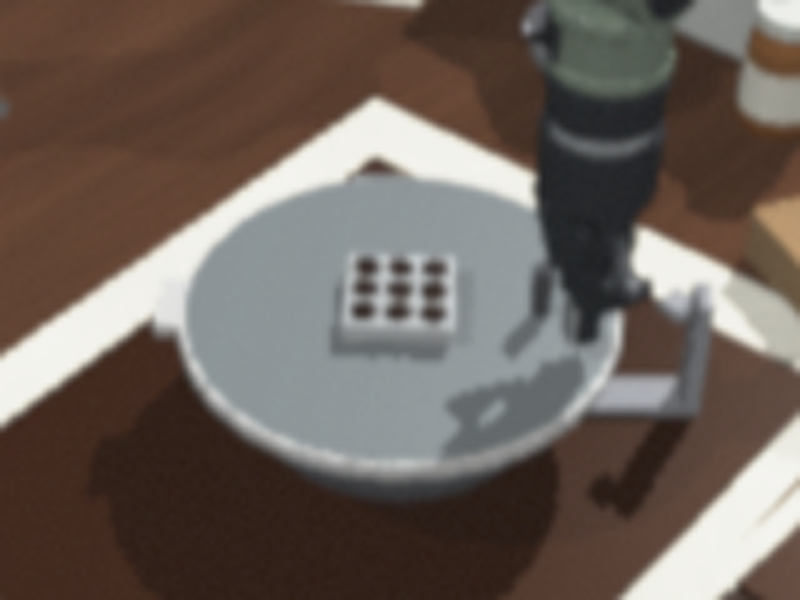

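The view shows the closed fingers standing on the bare plate clockwise of the post (post at about (540,290), fingertip at about (585,330)), with the pointer clear of them. Next come the flick, the lift, and tracking from the hover pose.

```bash
cat > flick.py <<'E'
from h import *
from plant import ctrl,hand,state,optics
import json
ctrl.servo_line([*PE,ZP],v=.16)
print(state()["clock"],state()["eef_pos"])
L=[]
def look():
    T=state()["clock"];s=optics.snapshot("top");a,w,_=tongue(s,C);L.append((T,a,w));return s
look();ctrl.servo_line([*PE,.22],v=.3);look();look()
ctrl.move_to([*B,.17],YB);look()
for i in range(6): look()
s=look()
cv2.imwrite("pics/p2.png",cv2.resize(s["color"][...,::-1],None,fx=1.5,fy=1.5))
json.dump([list(map(float,l)) for l in L],open("track.json","w"))
for l in L: print(np.round([l[0],np.degrees(l[1]),l[2]],3))
E
python3 flick.py
```

```text
5.8583 [0.51999131 0.17864227 0.11427276]
[ 5.858 24.725 18.   ]
[  6.408 130.541   3.5  ]
[  6.458 134.935  12.   ]
[  7.267 -98.154  18.   ]
[  7.317 -90.733  17.5  ]
[  7.367 -82.993  18.5  ]
[  7.417 -75.592  17.5  ]
[  7.467 -68.258  18.   ]
[  7.517 -60.923  18.   ]
[  7.567 -53.533  17.5  ]
[  7.617 -46.219  18.   ]
```

```bash
cat > brake.py <<'E'
from h import *
from plant import ctrl,hand,state,optics
from scipy.optimize import least_squares
import json
L=[l for l in json.load(open("track.json")) if l[2]>16 and l[0]>7]
PT=np.radians(42.); LEAD=.13; TARGET=6*np.pi
L=[[T,a+4*np.pi-PT] for T,a,w in L]          # spindle angle, unwrapped (tongue 673.8 deg at 7.617)
t0=L[0][0]
def th(p,T):   # dw/dt=-k(w+1): w+1=(w0+1)e^-k tau
    tau=np.asarray(T)-t0; return p[0]+(p[1]+1)/p[2]*(1-np.exp(-p[2]*tau))-tau
def fit():
    A_=np.array(L);return least_squares(lambda p:np.r_[(th(p,A_[:,0])-A_[:,1])/.01,(p[2]-.11)/.012],[L[0][1],2.55,.11],loss="soft_l1").x
def look():
    T=state()["clock"];a,w,_=tongue(optics.snapshot("top"),C)
    if 16<w<20.5:
        g=th(fit(),T);a=a-PT;a+=2*np.pi*round((g-a)/2/np.pi)
        if abs(a-g)<.35:L.append([T,a])
look()
ctrl.servo_line([*B,.108],v=.1)
z=np.mean([state()["eef_pos"] for _ in range(5)],0);print("hover",z,state()["clock"])
while True:
    p=fit();ts=np.linspace(t0,t0+30,30001);h=np.nonzero(th(p,ts)>TARGET)[0]
    if len(h)==0: print("not reached");break
    tt=ts[h[0]];left=tt-LEAD-state()["clock"]
    if left<.06:
        if left>.004: ctrl.sleep(left)
        c0=state()["clock"];ctrl.servo_line([*B,.102],v=.05);f=state()
        print("fit",p,"t",tt,"w",(p[1]+1)*np.exp(-p[2]*(tt-t0))-1,"cmd",c0,f["clock"],f["force"],f["eef_pos"]);break
    look()
for i in range(3):
    T=state()["clock"];s=optics.snapshot("top");a,w,_=tongue(s,C);print(T,np.degrees(a),w,state()["force"])
print(len(L),np.std(th(p,np.array(L)[:,0])-np.array(L)[:,1]))
cv2.imwrite("pics/p3.png",cv2.resize(s["color"][100:250,170:320,::-1],None,fx=4,fy=4,interpolation=cv2.INTER_CUBIC))
E
python3 brake.py
```

```text
hover [0.42086802 0.04762089 0.10832979] 8.4833
fit [10.12042661  2.65559118  0.10725966] t 11.912700000000001 w 1.2209376047482636 cmd 11.7833 12.05 [-6.56261963 -0.64366312 26.10844867] [0.42147336 0.04739002 0.10388211]
12.05 39.12398981601382 18.0 [-6.30698555 -0.49052122 26.22505981]
12.1 39.111086405157664 18.0 [-6.53749483 -1.28909291 25.74375477]
12.15 39.11227553777656 18.0 [-6.19769355 -1.18930219 26.26511737]
53 0.005391244949886264
```

View pics/p3.png

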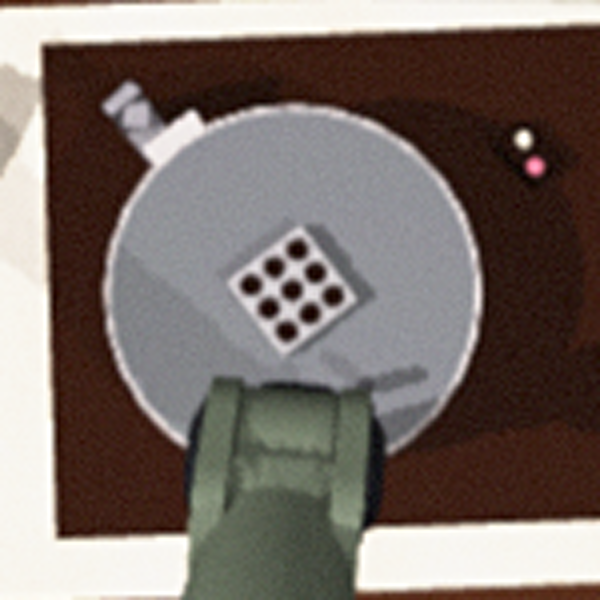

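The plate stopped with the tongue at about 39°, against the pointer at about 42°; the tongue covers ±8.3°. Lifting away straight up.

Run:
```python
from h import *
from plant import ctrl,state,optics
ctrl.servo_line([*B,.25],v=.15)
a=state();print(a["clock"],a["force"])
for i in range(2):
    s=optics.snapshot("top");print(np.degrees(tongue(s,C)[0]));ctrl.sleep(.5)
sc=optics.snapshot("scene");c=pl2px(sc,[*C,.09])[0].astype(int)
cv2.imwrite("pics/p4.png",cv2.resize(sc["color"][130:250,210:370,::-1],None,fx=5,fy=5,interpolation=cv2.INTER_CUBIC))
```

```text
13.3333 [-0.97726338  0.20123716 -0.63901528]
38.79348636905567
38.77359702578159
```

View pics/p4.png

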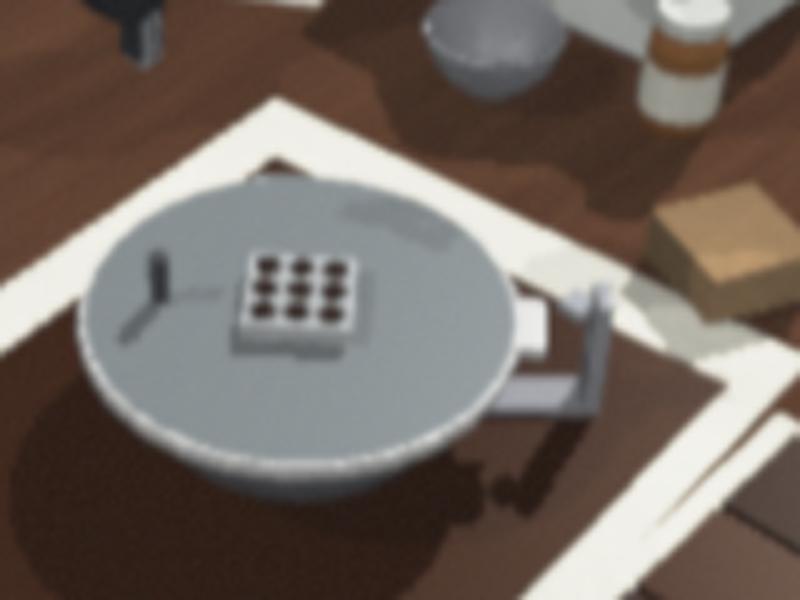

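The view shows the pointer tip near crop (563,300) and the tongue end spanning rows 300–355. I'll verify the alignment numerically.

Run:
```python
from h import *
import pickle
D=pickle.load(open("d.pkl","rb"));s=D["scene"]
def pol(s,uv,z):
    p=px2pl(s,uv,z)[:,:2]-C;return np.c_[np.degrees(np.arctan2(p[:,1],p[:,0])),np.hypot(*p.T)].round(3)
f=lambda x,y:(210+x/5-.4,130+y/5-.4)
print("scene tip",pol(s,[f(563,300)],.09),"knob at upright",pol(s,[f(600,290)],.1),"foot arm end",pol(s,[f(590,395)],.02))
print("tongue corners",pol(s,[f(548,300),f(548,333)],.085))
for a in (30.5,34,38,42,46): 
    q=pl2px(s,[C[0]+.173*np.cos(np.radians(a)),C[1]+.173*np.sin(np.radians(a)),.09])[0];print(a,(q-[210,130]+.4)*5)
```

```text
scene tip [[44.072  0.178]] knob at upright [[43.687  0.201]] foot arm end [[38.412  0.202]]
tongue corners [[46.023  0.169]
 [34.569  0.167]]
30.5 [556.21399226 340.62367404]
34 [557.57058334 330.09206029]
38 [557.907729   318.07993761]
42 [556.97509804 306.15109988]
46 [554.80375198 294.36291442]
```

Run:
```python
from h import *
from plant import ctrl,state,optics
from scipy.spatial.transform import Rotation as Ro
a=np.radians(41);P=C+.1*np.array([np.cos(a),np.sin(a)])
ctrl.move_to([*P,.30],[180,0,-139]);ctrl.sleep(.3)
e=state();w=optics.snapshot("wrist")
T=np.eye(4);T[:3,:3]=Ro.from_euler("xyz",e["tcp_rot"],degrees=True).as_matrix();T[:3,3]=e["eef_pos"]
M=np.linalg.inv(T@w["tool_from_camera"]);w["R"]=M[:3,:3];w["t"]=M[:3,3]
import pickle;pickle.dump(w,open("w.pkl","wb"));print(e["clock"])
im=w["color"][...,::-1].copy()
cv2.imwrite("pics/p5.png",cv2.resize(im,None,fx=1.5,fy=1.5))
print(pl2px(w,[[*(C+.173*np.array([np.cos(a),np.sin(a)])),.09],[*C,.101]]))
```

```text
15.6917
[[251.00633643 226.37837139]
 [250.89615397  70.30242114]]
```

View pics/p5.png

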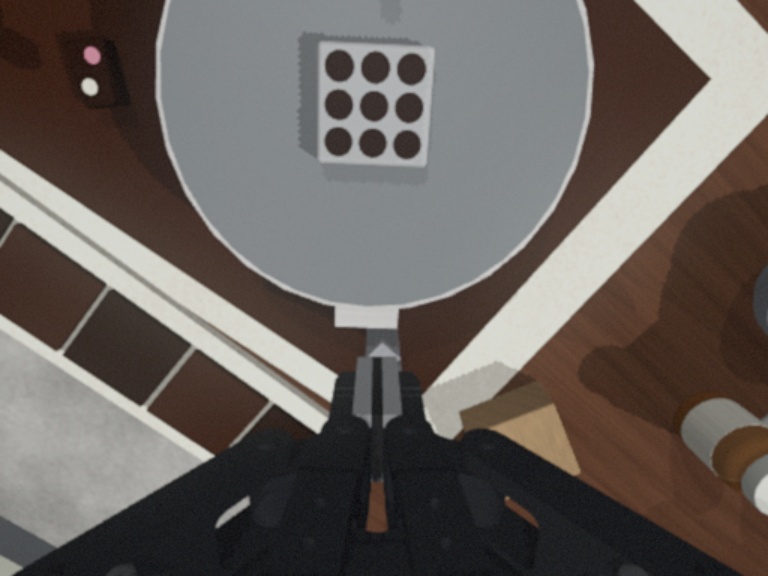

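The wrist view shows the pointer tip at column 382, inside the tongue's span of columns 335–398. The plate is at rest and the hand is well clear, so I'm handing in.

```bash
python3 -c "
from plant import ctrl
print(ctrl.finish_job())"
```

```text
the job is handed in; nothing more can be done
None
```

Job handed in (no verdict was returned): the turntable was flicked by its post, spun freely for more than one whole turn, and was braked at the second passing (18.85 rad), where the last image shows the pointer tip about halfway between the tongue's middle and its edge, with the hand clear.

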